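# Check a hot rice ball and present its dish over the pass

## Task

Pick up the stick thermometer and hold it still above the dish, lens pointing straight at the rice ball from about a hand's width away without touching it, for about two seconds, then stand it upright on the slate tray again. Then take up the iron dish, lift it clear of the counter before turning it, and give it a quarter turn, so that it is held level just above the top edge of the glass screen with its handle pointing back to the robot, square to the screen, the rice ball staying in the middle of the dish all the way. Finish still holding the dish there, steady, and leave everything else where it stands.

Things in the scene. Friction and masses are not known exactly. Their poses are not given: they have to be found in the camera images.
- thermometer: grey infrared stick thermometer standing upright on the slate tray, 127 mm tall, about 0.16 kg; round foot 48 mm across and 13 mm high, which tapers to a round grip 32 mm across from 34 mm to 118 mm above the underside. Origin at the centre of its underside, z up along the stick; the only thin upright stick on the counter.
- thermometer_lens (a point): the lens, in the centre of the thermometer's underside; it looks along the stick's own -z, so straight down when the stick is upright.
- tray: dark slate tray, 98 mm (its x) by 199 mm (its y), fixed to the counter, top 12 mm above its origin; origin at the centre of its underside, z up. The thermometer stands at its -y end, the salt pot at its +y end.
- dish: small round dark iron serving dish, 133 mm across, rim 36 mm above its underside, about 0.28 kg; hollow is a shallow bowl, flat 10 mm above the underside only in the middle 18 mm. Origin at the centre of its underside, z up, x from the centre along the straight handle, which reaches 168 mm from the centre and starts out pointing roughly to the right (-y).
- dish_handle (a point): gripping point of the dish's handle, 115 mm from the dish's centre and 35 mm above its underside (dish frame 0.115, 0, 0.035). The handle is a straight level bar 22 mm wide and 14 mm thick, its underside 28 mm above the counter, from about 75 to 168 mm from the centre. Axes as the dish.
- rice_ball_center (a point): centre of the loose brown crumbed rice ball, 44 mm across, 50 g, that lies in the middle of the dish and rolls if the dish is tilted or jerked; its centre is 32 mm above the dish's underside there.
- rice_ball: the same ball as a body; its origin rolls with it, use its centre instead.
- screen_top (a point): a point on the top edge of the fixed upright glass screen, 213 mm above the counter. The glass is 8 mm thick and runs along y for the whole length of the counter; its foot, 46 mm high, begins 23 mm nearer the robot. Axes: x away from the robot across the screen, y along the screen to the left, z up.
- counter_edge (a point): a point at the counter's front edge, before the robot, on the counter top.
- salt_pot: bystander: white round pot, 70 mm across and 42 mm high, on the slate tray. Origin at the centre of its underside.
- timer: bystander: white wedge-shaped timer, 53 x 70 x 50 mm high, on the counter to the left of the dish or to the right of the tray. Origin at the centre of its underside.
- bell: bystander: domed service bell, 84 mm across, 59 mm high, in the other one of these two places. Origin at the centre of its underside.
- spoon: bystander: metal spoon 188 mm long lying at the right. Origin at the centre of its underside.
Mind the look-alikes: they are no part of the job. What is meant by the rice_ball is not blue, and is the smaller of those in its own colour.

How it is judged:
By the outcome, as a careful person would: the job done as asked, in the order asked, and still so for the second after the job is handed in, while the arm keeps its last pose, push and grip.
It also fails if it takes over 67 s, if anything falls off the work surface, if the arm or the gripper's body presses on something with over 40 N, if the wrist force passes 120 N, or if a joint passes its speed limit or range.

## Robot

A 6-joint arm with a two-finger parallel gripper is mounted at the origin on a cart in front of the work surface, level with it; the furniture and walls round the work are solid. World frame = base frame: x ahead of the robot, y to its left, z up, the work surface at z = 0. Lengths are in m, angles in rad, forces in N, time in s.
With the tool pointing down it reaches from about 0.375 to 0.9 m from the base axis. Payload 3.1 kg.
Tool frame: the origin (TCP) lies midway between the tips of the shut fingers; the grasp point (between the pads) lies 19 mm behind it; z points along the fingers, y is the direction in which the jaws open and shut (so a half turn about z gives the same grasp; the last joint's range is limited). The gripper opens to 85 mm and grips with 20 to 120 N. Pads are 22 mm wide; open, the fingers measure 114 mm over their backs; the gripper's body (76 mm by 85 mm) begins 54 mm behind the grasp point. The pads swing forward as they close: fully open they stand 13 mm farther back than shut.
Start: joints at [-0.178, 0.527, 1.433, -0, 1.181, -0.178], TCP at [0.625, 0, 0.231] pointing down, gripper open.
Joint ranges: [-3.08, 3.08], [-0.75, 2.2], [0.22, 2.44], [-1.43, 4.57], [0, 2.65], [-2.85, 2.85]. Speed limits (rad/s): [2.79, 2.79, 3.14, 3.14, 3.14, 3.14].

## Interface

Orientations are given as a unit quaternion [x, y, z, w].
In Python, from workcell import status, viewer, ticket gives the robot as it stands.
- The arm moves only by the shell command python3 -m pendant 'ROWS' [OPENING] [FORCE]. ROWS is a JSON object of lists of equal length, an entry for each row: "slide": the shift along the tool's x, y, z as a fraction of full scale, a list of three; "twist": the turn about the tool's z as a fraction of full scale. A call has 1 to 10 rows; each row is the pose to reach, as a shift and turn from the pose measured when the call began, along the tool's axes at that moment, turning the shorter way round; what a row does not reach only later rows make up. Full scale, the value 1, is 0.2 m for a shift and 360 degrees for a turn. A row lasts 1/10 s, in which the tool goes at most 50 mm and 8.59 degrees, less where a joint would pass 70% of its speed; a pose out of reach is approached as far as the arm can. A call with a number of a shift or a turn outside -1 to 1 is refused whole. A call with a gripper value outside its range is refused whole. OPENING is the opening, from 0 (shut) to 1 (fully open), set as the call begins (- or left out, the last holds). The fingers move at their own pace and stop on an object; FORCE is the grip in N (left out, the last holds). Time passes only in rows, so rows that repeat a pose let the fingers close. It gives the time, the measured TCP pose, the force and the opening at its end, in the units of the state.
- status.get_obs(): the state, without advancing time (a new reading comes with each control period).
- viewer.read_camera(name): name is "scene" or "side" or "wrist"; returns a dict with "pixels" (384x512x3 uint8, red, green, blue), "depth" (384x512 float32, m along the optical axis (not along the pixel's ray), 0 where there is no reading), "mtx" (3x3 intrinsics, pixels), "T" (4x4, takes a point from camera to world coordinates). Camera axes: x right, y down, z forward; pixel columns grow to the right and rows downward; lengths in m; the calibration is good to about 2 mm. A picture is of the moment at which its call begins.
- ticket.finish_job(): hands the job in, once; it reports no verdict.
The state is a dict: "t": time; "joints": joint angles; "joint_velocities": joint speeds; "joint_torque": joint torques, N m; "ee_pos": TCP position; "orientation": TCP orientation; "ft_force": force on the tool from outside, world axes, zero at the start; "wrist_torque": the same for the moment, N m; "width": finger opening in m.
Only numpy, scipy, OpenCV 4.12 (cv2) and the standard library are available. Lean on these libraries where they do the work, as an engineer would, in place of code of your own. Each camera call takes 0.05 s, during which the arm holds its last target.

## Working session

There is one attempt and no reset: what is moved stays moved. The work goes in short steps, Python scripts to look and compute and a shell command to move; the robot and the scene stay as the last step left them, time stands still between calls to the robot, and variables do not carry over. Pictures are saved under pics/ and viewed, and the job is handed in when it is done.

```bash
ls; mkdir -p pics; cat > h.py <<'E'
import numpy as np, cv2
from workcell import status, viewer, ticket
def cam(n,save=None):
    c=viewer.read_camera(n)
    if save: cv2.imwrite('pics/'+save,cv2.cvtColor(c['pixels'],cv2.COLOR_RGB2BGR))
    np.savez('/tmp/'+n+'.npz',**{k:c[k] for k in('pixels','depth','mtx','T')})
    return c
def pts(c):
    h,w=c['depth'].shape; v,u=np.mgrid[:h,:w]; K=c['mtx']; d=c['depth']
    P=np.stack([(u-K[0,2])/K[0,0]*d,(v-K[1,2])/K[1,1]*d,d],-1)
    W=P@c['T'][:3,:3].T+c['T'][:3,3]; W[d==0]=np.nan
    return W
E
python3 - <<'E'
from h import *
for n in('scene','side','wrist'):
    c=cam(n,n+'0.png'); print(n,c['T'].round(3).tolist(),c['mtx'].tolist())
print(status.get_obs())
E
```

```text
pics
scene [[0.606, -0.383, 0.697, -0.437], [-0.795, -0.315, 0.518, -0.816], [0.021, -0.868, -0.496, 0.858], [0.0, 0.0, 0.0, 1.0]] [[366.3744101283104, 0.0, 258.0129136574794], [0.0, 366.3744101283104, 192.44143926673988], [0.0, 0.0, 1.0]]
side [[-0.826, -0.248, 0.506, -0.172], [-0.563, 0.377, -0.735, 0.947], [-0.008, -0.892, -0.451, 0.789], [0.0, 0.0, 0.0, 1.0]] [[378.92398543370274, 0.0, 254.9294496644952], [0.0, 378.92398543370274, 187.94885544956438], [0.0, 0.0, 1.0]]
wrist [[1.0, -0.0, -0.0, 0.625], [-0.0, -0.961, -0.277, 0.07], [0.0, 0.277, -0.961, 0.374], [0.0, 0.0, 0.0, 1.0]] [[321.03591491027316, 0.0, 256.0942006380944], [0.0, 321.03591491027316, 193.9872422746448], [0.0, 0.0, 1.0]]
{'t': 0.15, 'joints': array([-1.78495941e-01,  5.28274301e-01,  1.43358744e+00,  3.09523247e-05,
        1.18142895e+00, -1.78506960e-01]), 'joint_velocities': array([-0.00060802, -0.00169882, -0.00356441,  0.00096291,  0.00025335,
        0.00062934]), 'joint_torque': array([ 1.17890530e-03, -4.42742836e+01, -1.78276026e+01, -2.15643640e-04,
        5.61750654e-03, -9.84718270e-06]), 'ee_pos': array([6.24456050e-01, 1.38771066e-04, 2.30551651e-01]), 'orientation': array([ 7.07106793e-01,  7.07106259e-01, -4.72454786e-04, -7.05562967e-04]), 'ft_force': array([-0.41579712, -0.00980608,  0.28617413]), 'wrist_torque': array([-0.04291293, -0.01087746,  0.02933786]), 'width': 0.08552545829059854}
```

View pics/scene0.png

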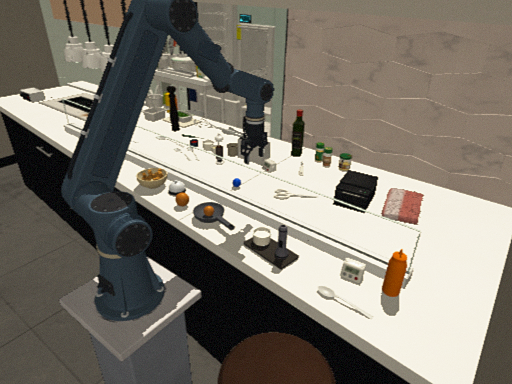

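View pics/side0.png

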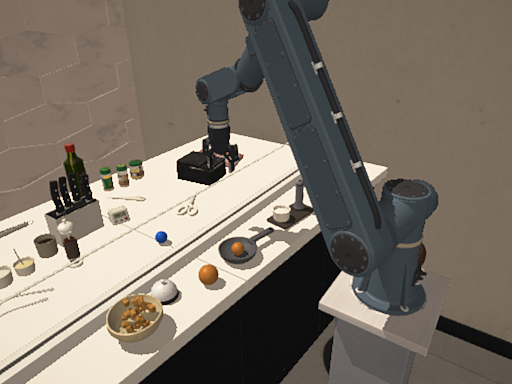

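View pics/wrist0.png

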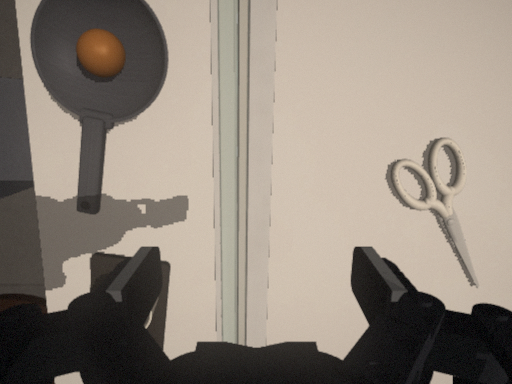

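Dish with ball at scene (209,212), thermometer (282,240), pot (262,238), timer (353,270), bell (177,187). The larger orange ball (182,200) and the blue ball are the look-alikes. Next I'll measure positions.

```bash
cat > m.py <<'E'
from h import *
def load(n):
    return dict(np.load('/tmp/'+n+'.npz'))
for n in('scene','side','wrist'):
    c=load(n); W=pts(c); hsv=cv2.cvtColor(c['pixels'],cv2.COLOR_RGB2HSV)
    m=((hsv[...,0]<18)&(hsv[...,1]>150)&(hsv[...,2]>60)).astype(np.uint8)
    k,l,s,ce=cv2.connectedComponentsWithStats(m)
    for i in range(1,k):
        if s[i,4]>40:
            # ball sphere fit
            P=W[l==i]; P=P[~np.isnan(P[:,0])]
            if len(P)<20: continue
            A=np.c_[2*P,np.ones(len(P))]; x=np.linalg.lstsq(A,(P**2).sum(1),rcond=None)[0]
            r=np.sqrt(max(0,x[3]+x[:3]@x[:3]))
            print(n,ce[i].round(1),s[i,4],'c',x[:3].round(4),'r',r.round(4),'ztop',P[:,2].max().round(3),P.mean(0).round(3))
    z=W[...,2]
    inb=(W[...,0]>.3)&(W[...,0]<.58)&(W[...,1]>-.45)&(W[...,1]<.35)
    V=hsv[...,2]
    dark=inb&(V<110)&(hsv[...,1]<110)&(z>0.005)&(z<.16)
    mm=dark.astype(np.uint8); k,l,s,ce=cv2.connectedComponentsWithStats(mm)
    for i in range(1,k):
        if s[i,4]>60:
            P=W[l==i]; print(n,'dark',ce[i].round(1),s[i,4],P.min(0).round(3),P.max(0).round(3))
    # rice_ball excluded: counter height
    g=inb&(z<0.02)&(V>150); print(n,'counter z',np.median(z[g]).round(4), g.sum())
E
python3 m.py
```

```text
scene [152.8 174.9] 122 c [0.5054 0.5118 0.0527] r 0.0361 ztop 0.078 [0.502 0.505 0.059]
scene [181.7 198.6] 142 c [0.4942 0.2917 0.0106] r 0.0647 ztop 0.062 [0.458 0.26  0.041]
scene [208.4 210.4] 85 c [0.4806 0.1228 0.0247] r 0.0333 ztop 0.054 [0.465 0.107 0.039]
scene [394.7 274. ] 761 c [ 0.605  -0.6336  0.0747] r 0.1075 ztop 0.171 [ 0.511 -0.645  0.086]
scene dark [211.3 214.2] 486 [ 0.406 -0.051  0.007] [0.535 0.179 0.045]
scene dark [274.9 249.6] 909 [ 0.387 -0.322  0.005] [ 0.576 -0.118  0.141]
scene counter z -0.0012 4660
side [ 69.4 148.1] 68 c [1.255  0.1864 0.2536] r 0.0155 ztop 0.27 [1.249 0.189 0.253]
side [237.3 248.3] 127 c [0.4733 0.1178 0.0332] r 0.0221 ztop 0.058 [0.465 0.127 0.041]
side [208.  274.2] 291 c [0.469  0.2751 0.033 ] r 0.0298 ztop 0.065 [0.456 0.287 0.045]
side [136.7 314. ] 558 c [0.4964 0.5178 0.0507] r 0.036 ztop 0.08 [0.497 0.521 0.058]
side dark [294.6 209.3] 590 [ 0.393 -0.306  0.005] [ 0.508 -0.107  0.143]
side dark [241.1 247.5] 757 [ 0.408 -0.042  0.006] [0.536 0.186 0.051]
side counter z 0.0008 4051
wrist [100.3  51.7] 1697 c [0.4739 0.1156 0.0331] r 0.0214 ztop 0.056 [0.479 0.114 0.047]
wrist dark [98.3 73.2] 14286 [ 0.407 -0.049  0.01 ] [0.539 0.165 0.046]
wrist dark [102.5 266.9] 744 [ 0.413 -0.165  0.005] [ 0.464 -0.111  0.014]
wrist dark [160.2 308.2] 859 [ 0.48  -0.254  0.006] [ 0.516 -0.124  0.055]
wrist counter z 0.0001 30372
```

```bash
cat > m2.py <<'E'
from h import *
from m import load
for n in('scene','side','wrist'):
    c=load(n); W=pts(c); hsv=cv2.cvtColor(c['pixels'],cv2.COLOR_RGB2HSV); x,y,z=W[...,0],W[...,1],W[...,2]
    h=(z>.034)&(z<.048)&(x>.38)&(x<.54)&(y<.035)&(y>-.06)&(hsv[...,2]<120)
    P=W[h]; 
    if len(P)>10:
        f=np.polyfit(P[:,1],P[:,0],1); print(n,'handle',len(P),P[:,1].min().round(4),'x=',f.round(4),'z',np.median(P[:,2]).round(4), 'ang deg of handle',np.degrees(np.arctan2(-1,-f[0])).round(2))
        for yy in(-.03,-.01,.01,.03):
            q=P[abs(P[:,1]-yy)<.01]; print('  ',yy,q[:,0].min().round(4) if len(q) else '',q[:,0].max().round(4) if len(q) else '')
    s=(z>.05)&(z<.16)&(x>.38)&(x<.58)&(y<-.1)&(y>-.36)&(hsv[...,2]<150)
    P=W[s]
    for a,b in((.05,.07),(.07,.09),(.09,.11),(.11,.128),(.128,.15)):
        q=P[(P[:,2]>=a)&(P[:,2]<b)]
        if len(q)>5:
            C=c['T'][:3,3]; A=np.c_[2*q[:,:2],np.ones(len(q))]; r=np.linalg.lstsq(A,(q[:,:2]**2).sum(1),rcond=None)[0]
            print(n,'stick',a,len(q),q.min(0).round(4),q.max(0).round(4),'circ',r[:2].round(4),np.sqrt(max(0,r[2]+r[0]**2+r[1]**2)).round(4))
    g=(z>.18)&(z<.225)&(x>.45)&(x<.75)&(abs(y)<.6); P=W[g]; print(n,'glass',len(P), np.percentile(P,[5,50,95],axis=0).round(3).tolist() if len(P) else '')
    g=(z>.03)&(z<.06)&(x>.5)&(x<.75)&(y<.1)&(y>-.1); P=W[g]; print(n,'foot',len(P), np.percentile(P,[2,50,98],axis=0).round(3).tolist() if len(P) else '')
    w=(hsv[...,1]<60)&(hsv[...,2]>120)&(z>.045)&(z<.062)&(x>.38)&(x<.54)&(y<0)&(y>-.36); P=W[w]; print(n,'pot',len(P),np.percentile(P,[2,50,98],axis=0).round(3).tolist() if len(P) else '')
E
sed -i "s/^for n in/if __name__=='__main__':\n  for n in/" m.py; python3 - <<'E'
s=open('m.py').read().split("if __name__")[0]; open('m.py','w').write(s)
E
python3 m2.py
python3 - <<'E'
import cv2
for n,(a,b,c,d) in {'scene':(190,290,160,340),'side':(180,290,200,330)}.items():
    i=cv2.imread(f'pics/{n}0.png')[a:b,c:d]; cv2.imwrite(f'pics/{n}z.png',cv2.resize(i,None,fx=4.4,fy=4.4,interpolation=cv2.INTER_CUBIC))
E
```

```text
scene handle 76 -0.0509 x= [0.2162 0.4433] z 0.0403 ang deg of handle -102.2
   -0.03 0.4268 0.4484
   -0.01 0.4335 0.4524
   0.01 0.4399 0.4563
   0.03 0.4401 0.462
scene stick 0.05 39 [ 0.4284 -0.2859  0.0501] [ 0.4978 -0.1679  0.0697] circ [ 0.484  -0.2338] 0.0649
scene stick 0.07 37 [ 0.4286 -0.2857  0.0715] [ 0.4468 -0.254   0.0886] circ [ 0.4433 -0.2709] 0.0129
scene stick 0.09 37 [ 0.4276 -0.2866  0.0906] [ 0.4459 -0.2635  0.1095] circ [ 0.44   -0.2744] 0.0096
scene stick 0.11 40 [ 0.4301 -0.2881  0.1107] [ 0.4503 -0.2611  0.1279] circ [ 0.445 -0.272] 0.0132
scene stick 0.128 43 [ 0.4302 -0.285   0.1281] [ 0.4556 -0.2567  0.1405] circ [ 0.4436 -0.2723] 0.01
scene glass 398 [[0.596, -0.565, 0.21], [0.606, -0.183, 0.213], [0.619, 0.486, 0.215]]
scene foot 480 [[0.532, -0.095, 0.031], [0.599, -0.003, 0.044], [0.639, 0.096, 0.049]]
scene pot 80 [[0.434, -0.237, 0.045], [0.466, -0.165, 0.05], [0.502, -0.133, 0.055]]
side handle 81 -0.0379 x= [0.2288 0.4428] z 0.0424 ang deg of handle -102.88
   -0.03 0.4284 0.4456
   -0.01 0.4321 0.4526
   0.01 0.4368 0.4565
   0.03 0.44 0.4586
sid
[... 578 characters left out ...]
0.217]]
side foot 625 [[0.513, -0.096, 0.031], [0.599, 0.014, 0.046], [0.64, 0.097, 0.051]]
side pot 90 [[0.437, -0.252, 0.045], [0.471, -0.161, 0.052], [0.503, -0.035, 0.058]]
wrist handle 1769 -0.0489 x= [0.2072 0.451 ] z 0.0423 ang deg of handle -101.7
   -0.03 0.43 0.4557
   -0.01 0.4338 0.4605
   0.01 0.4381 0.4645
   0.03 0.444 0.4677
wrist stick 0.05 25 [ 0.4928 -0.185   0.0502] [ 0.5046 -0.1617  0.0552] circ [ 0.4893 -0.1688] 0.0149
wrist glass 6047 [[0.607, -0.053, 0.213], [0.611, 0.043, 0.215], [0.616, 0.107, 0.216]]
wrist foot 8088 [[0.52, -0.095, 0.036], [0.62, 0.017, 0.046], [0.641, 0.097, 0.049]]
wrist pot 43 [[0.495, -0.185, 0.05], [0.5, -0.176, 0.054], [0.504, -0.165, 0.055]]
```

View pics/scenez.png

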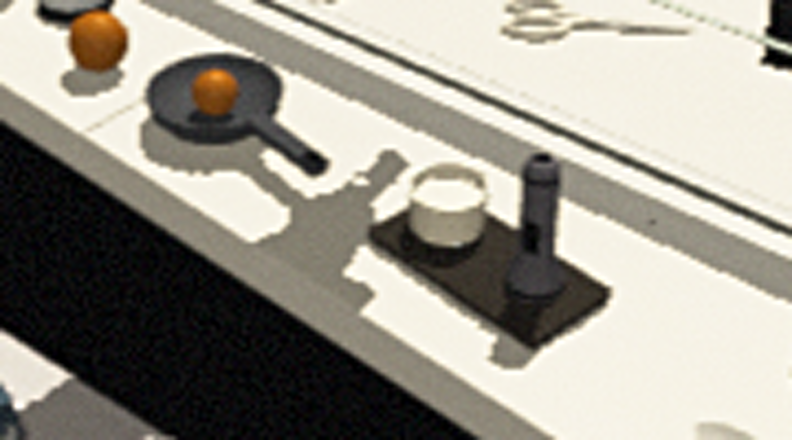

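View pics/sidez.png

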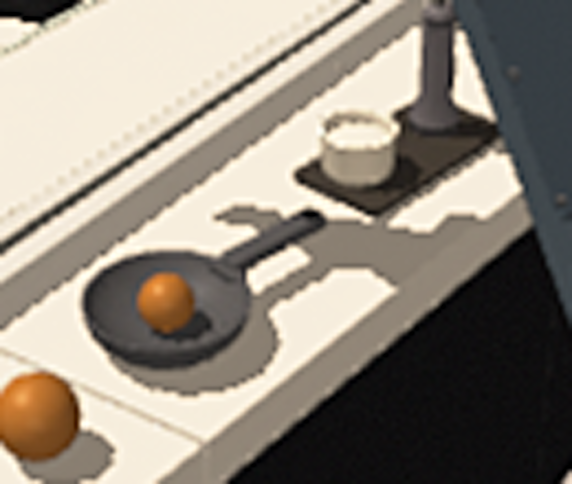

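```bash
python3 -m pendant '{"slide":[[0,-0.25,-0.1],[-0.25,-0.5,-0.1],[-0.5,-0.7,-0.1],[-0.75,-0.885,-0.1],[-1,-0.885,-0.1],[-1,-0.885,-0.1],[-1,-0.885,-0.1]],"twist":[0,0,0,0,0,0,0]}' 1 60
python3 - <<'E'
from h import *
c=cam('wrist','w1.png'); o=status.get_obs(); print(o['ee_pos'],o['orientation'])
E
```

```text
t: 0.85
ee_pos: [0.4465, -0.2049, 0.251]
orientation: [0.709, 0.705, -0.001, 0.0]
ft_force: [0.2, -0.1, 0.3]
width: 0.0855
[ 0.44676012 -0.20231369  0.25075594] [ 7.08975350e-01  7.05232878e-01 -4.87380639e-04 -5.50601481e-04]
```

View pics/w1.png

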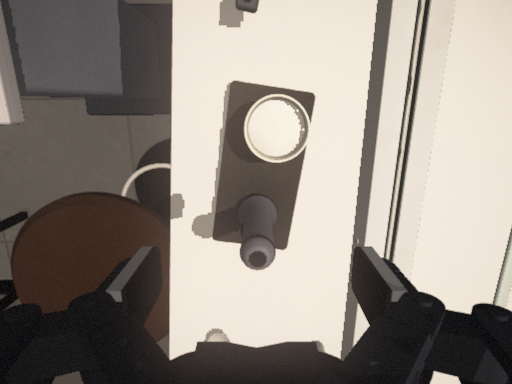

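Stick top at (258,258) px, foot at (257,213), pot (277,128). Cast the rays.

```bash
cat >> h.py <<'E'
def ray(c,u,v,z):
    K=c['mtx']; d=c['T'][:3,:3]@np.array([(u-K[0,2])/K[0,0],(v-K[1,2])/K[1,1],1]); o=c['T'][:3,3]
    return o+d*(z-o[2])/d[2]
E
python3 - <<'E'
from h import *
c=dict(np.load('/tmp/wrist.npz')); W=pts(c)
print(ray(c,258,258,.139), W[258,258])
z=W[...,2]; m=(z>.128)&(z<.15)&(abs(W[...,0]-.447)<.05)&(abs(W[...,1]+.267)<.05)
P=W[m]; print(m.sum(),P.min(0),P.max(0),P.mean(0)); (x,y),r=cv2.minEnclosingCircle(P[:,:2].astype(np.float32)); print(x,y,r)
m=(z>.004)&(z<.02)&(c['pixels'].max(-1)<90)&(abs(W[...,0]-.447)<.08)&(abs(W[...,1]+.22)<.15)
P=W[m];r=cv2.minAreaRect(P[:,:2].astype(np.float32)); print('tray',r)
m=(z>.044)&(z<.062)&(abs(W[...,0]-.46)<.06)&(abs(W[...,1]+.17)<.06)&(c['pixels'].min(-1)>110); P=W[m]; print('pot',cv2.minEnclosingCircle(P[:,:2].astype(np.float32)))
E
```

```text
[ 0.44889792 -0.26812588  0.139     ] [ 0.44888863 -0.266927    0.14130186]
895 [ 0.43253433 -0.28019878  0.12801634] [ 0.4644805  -0.2516538   0.14246219] [ 0.44864234 -0.26384743  0.13686813]
0.448582261800766 -0.2670033276081085 0.016233738511800766
tray ((0.4528164863586426, -0.21692459285259247), (0.19513966143131256, 0.09532255679368973), 80.78357696533203)
pot ((0.46986085176467896, -0.1632910519838333), 0.035351552069187164)
```

```bash
python3 -m pendant '{"slide":[[-0.2,0.01,0],[-0.32,0.01,0],[-0.323,0.01,0.1],[-0.323,0.01,0.3],[-0.323,0.01,0.5],[-0.323,0.01,0.7],[-0.323,0.01,0.82],[-0.323,0.01,0.87],[-0.323,0.01,0.87],[-0.323,0.01,0.87]],"twist":[0,0,0,0,0,0,0,0,0,0]}' 1 60
python3 - <<'E'
from h import *
c=cam('wrist','w2.png'); o=status.get_obs(); print(o['ee_pos'],o['ft_force'])
E
```

```text
t: 1.9
ee_pos: [0.449, -0.2669, 0.0775]
orientation: [0.709, 0.706, -0.0, 0.0]
ft_force: [-0.9, -0.5, 1.0]
width: 0.0851
[ 0.44922932 -0.2672272   0.07799692] [-0.0992408  -0.16038863  0.69950894]
```

View pics/w2.png

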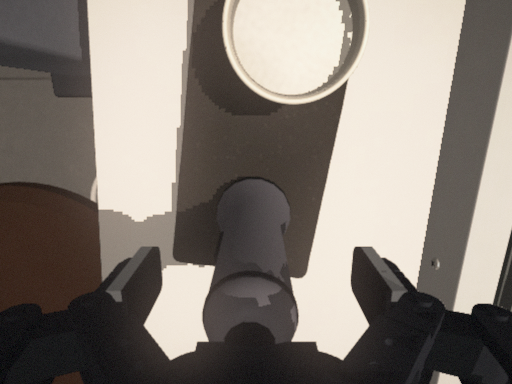

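Stick is centred between the jaws (column ~253). Closing.

```bash
python3 -m pendant '{"slide":[[0,0,0],[0,0,0],[0,0,0],[0,0,0],[0,0,0],[0,0,0],[0,0,0]],"twist":[0,0,0,0,0,0,0]}' 0 50
python3 - <<'E'
from h import *
o=status.get_obs(); print(o['ee_pos'],o['orientation'],o['ft_force'],o['wrist_torque'],o['width'])
c=cam('side','s2.png');c=cam('scene','c2.png')
i=np.hstack([cv2.imread('pics/s2.png')[150:290,200:400],cv2.imread('pics/c2.png')[180:320,180:380]]); cv2.imwrite('pics/z2.png',cv2.resize(i,None,fx=2,fy=2))
E
```

```text
t: 2.65
ee_pos: [0.4494, -0.2675, 0.0786]
orientation: [0.709, 0.705, -0.0, 0.001]
ft_force: [-1.2, 0.9, 6.5]
width: 0.0308
[ 0.44935086 -0.2674821   0.07856669] [ 7.08753502e-01  7.05455146e-01 -4.23503311e-04  1.15367664e-03] [-1.16959085  0.86911381  6.53095073] [0.05042206 0.12688967 0.05243016] 0.030784283613485414
```

View pics/z2.png

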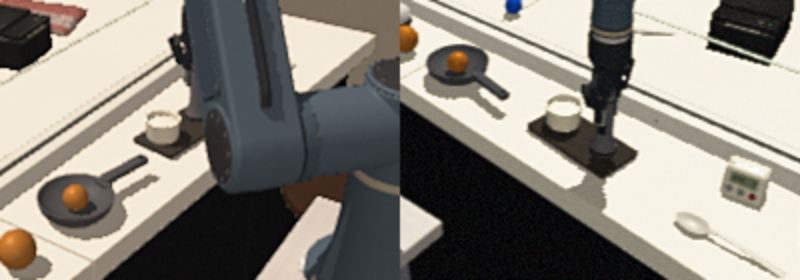

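```bash
python3 -m pendant '{"slide":[[0,0,-0.06],[0,0,-0.2],[0,0,-0.4],[0,0,-0.6],[0.05,0,-0.65],[0.2,0.02,-0.65],[0.4,0.04,-0.65],[0.6,0.06,-0.65],[0.8,0.08,-0.65],[0.95,0.1,-0.65]],"twist":[0,0,0,0,0,0,0,0,0,0]}' 
python3 -c "
from h import *
o=status.get_obs(); print(o['ee_pos'],o['orientation'],o['ft_force'],o['width'])"
```

```text
t: 3.75
ee_pos: [0.4683, -0.0742, 0.2074]
orientation: [0.708, 0.706, -0.001, -0.001]
ft_force: [0.4, 0.7, -2.5]
width: 0.0312
[ 0.46833172 -0.07416256  0.20735819] [ 7.08491396e-01  7.05718642e-01 -8.46358841e-04 -6.51360276e-04] [ 0.3507576   0.67587292 -2.45456809] 0.0312133106137044
```

```bash
python3 -m pendant '{"slide":[[0.2,0.005,0],[0.4,0.01,0],[0.6,0.015,0],[0.8,0.02,0],[0.9,0.024,0],[0.95,0.024,0],[0.953,0.024,0],[0.953,0.024,0],[0.953,0.024,0]],"twist":[0,0,0,0,0,0,0,0,0]}' 
python3 - <<'E'
from h import *
o=status.get_obs(); print(o['ee_pos'],o['orientation'],o['ft_force'],o['width'])
for n in('side','scene'): cam(n,n[:2]+'3.png')
i=np.hstack([cv2.imread('pics/si3.png')[130:290,160:340],cv2.imread('pics/sc3.png')[110:270,120:300]]); cv2.imwrite('pics/z3.png',cv2.resize(i,None,fx=2.2,fy=2.2))
for n in('side','scene'):
    c=dict(np.load('/tmp/'+n+'.npz')); W=pts(c); hsv=cv2.cvtColor(c['pixels'],cv2.COLOR_RGB2HSV)
    m=((hsv[...,0]<18)&(hsv[...,1]>150)&(hsv[...,2]>60)&(abs(W[...,0]-.474)<.05)&(abs(W[...,1]-.1165)<.05)); P=W[m]
    print(n,'ball',P.mean(0).round(4),P.max(0).round(3))
    s=(W[...,2]>.13)&(W[...,2]<.2)&(abs(W[...,0]-.474)<.04)&(abs(W[...,1]-.1165)<.04)
    for a,b in((.135,.145),(.145,.155),(.155,.165),(.175,.185)):
        q=W[s&(W[...,2]>=a)&(W[...,2]<b)]
        if len(q):print(a,len(q),q.min(0).round(4),q.max(0).round(4))
E
```

```text
t: 4.65
ee_pos: [0.4738, 0.1153, 0.2071]
orientation: [0.709, 0.705, -0.001, -0.001]
ft_force: [-0.0, 0.0, -1.2]
width: 0.0312
[0.47382529 0.11534475 0.20712951] [ 7.09005869e-01  7.05201276e-01 -1.15704405e-03 -7.05945569e-04] [-0.03511982  0.03736304 -1.18715929] 0.031192115218055493
side ball [0.4655 0.1273 0.0406] [0.485 0.142 0.056]
0.135 5 [0.4515 0.1214 0.1438] [0.4885 0.1419 0.145 ]
0.145 42 [0.448  0.1073 0.145 ] [0.4891 0.1413 0.1547]
0.155 50 [0.4479 0.1031 0.1552] [0.4924 0.143  0.1646]
0.175 27 [0.458  0.1129 0.1756] [0.4825 0.1362 0.1841]
scene ball [0.4648 0.107  0.0392] [0.502 0.16  0.054]
0.135 8 [0.4507 0.088  0.1409] [0.4723 0.1259 0.1438]
0.145 32 [0.4476 0.0857 0.1455] [0.4811 0.1236 0.1549]
0.155 28 [0.4508 0.0867 0.1555] [0.4886 0.1264 0.1643]
0.175 16 [0.4563 0.0939 0.1759] [0.4782 0.1174 0.1844]
```

View pics/z3.png

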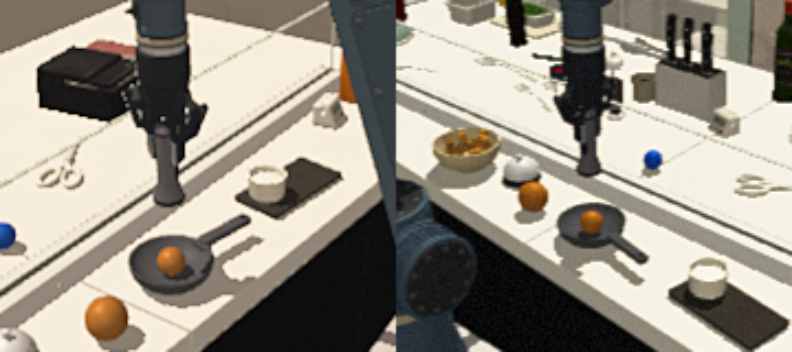

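The lens is directly over the ball, about 85 mm above it. Hold for 2.5 s or so.

```bash
for i in 1; do python3 -m pendant '{"slide":[[0.003,0,0],[0.003,0,0],[0.003,0,0],[0.003,0,0],[0.003,0,0],[0.003,0,0],[0.003,0,0],[0.003,0,0],[0.003,0,0],[0.003,0,0]],"twist":[0,0,0,0,0,0,0,0,0,0]}'; done
python3 -m pendant '{"slide":[[0,0,0],[0,0,0],[0,0,0],[0,0,0],[0,0,0],[0,0,0],[0,0,0],[0,0,0],[0,0,0],[0,0,0]],"twist":[0,0,0,0,0,0,0,0,0,0]}'
python3 -m pendant '{"slide":[[0,0,0],[0,0,0],[0,0,0],[0,0,0],[0,0,0],[0,0,0],[0,0,0]],"twist":[0,0,0,0,0,0,0]}'
python3 -c "
from h import *
o=status.get_obs(); print(o['ee_pos'],o['orientation'],o['ft_force'],o['width'])"
```

```text
t: 5.75
ee_pos: [0.474, 0.116, 0.2072]
orientation: [0.709, 0.705, -0.001, -0.001]
ft_force: [-0.3, 0.0, -1.8]
width: 0.0308
t: 6.75
ee_pos: [0.474, 0.116, 0.2072]
orientation: [0.709, 0.705, -0.001, -0.001]
ft_force: [0.3, 0.1, -1.9]
width: 0.0305
t: 7.45
ee_pos: [0.474, 0.116, 0.2073]
orientation: [0.709, 0.705, -0.001, -0.001]
ft_force: [-0.9, -0.3, -2.5]
width: 0.031
[0.47397712 0.11596301 0.2072522 ] [ 7.09111898e-01  7.05094982e-01 -9.87701652e-04 -6.37793044e-04] [-0.92552714 -0.27038559 -2.52807127] 0.030984349931593155
```

```bash
python3 -m pendant '{"slide":[[-0.1,0,0],[-0.3,-0.02,0],[-0.5,-0.04,0],[-0.7,-0.06,0],[-0.9,-0.08,0],[-1,-0.1,0],[-1,-0.1,0]],"twist":[0,0,0,0,0,0,0]}'
python3 -c "
from h import *
o=status.get_obs(); print(o['ee_pos'],o['orientation'],o['ft_force'],o['width'])"
```

```text
t: 8.15
ee_pos: [0.453, -0.0866, 0.2075]
orientation: [0.711, 0.704, -0.001, -0.0]
ft_force: [0.6, 0.3, -1.8]
width: 0.0311
[ 0.45301056 -0.08662548  0.20752707] [ 7.10615455e-01  7.03579826e-01 -1.05039658e-03 -2.31302519e-05] [ 0.61184935  0.29994298 -1.78654917] 0.03106346995079613
```

```bash
python3 -m pendant '{"slide":[[-0.2,0,0],[-0.4,0,0],[-0.6,-0.004,0],[-0.8,-0.009,0],[-0.88,-0.009,0],[-0.905,-0.009,0],[-0.905,-0.009,0],[-0.905,-0.009,0]],"twist":[0,0,0,0,-0.0016,-0.0016,-0.0016,-0.0016]}'
python3 -c "
from h import *
o=status.get_obs(); print(o['ee_pos'],o['orientation'],o['ft_force'],o['width'])"
```

```text
t: 8.95
ee_pos: [0.4492, -0.2657, 0.2075]
orientation: [0.707, 0.708, -0.001, -0.001]
ft_force: [0.2, 0.3, -2.3]
width: 0.0311
[ 0.44918056 -0.26569381  0.20752627] [ 0.70668388  0.70752825 -0.00083263 -0.00098787] [ 0.2202651   0.33454346 -2.30159039] 0.03111114837073454
```

```bash
python3 -m pendant '{"slide":[[-0.007,0,0.1],[-0.007,0,0.25],[-0.007,0,0.4],[-0.007,0,0.5],[-0.007,0,0.57],[-0.007,0,0.61],[-0.007,0,0.625],[-0.007,0,0.63],[-0.007,0,0.63]],"twist":[0,0,0,0,0,0,0,0,0]}'
python3 -c "
from h import *
o=status.get_obs(); print(o['ee_pos'],o['orientation'],o['ft_force'],o['width'])"
```

```text
t: 9.85
ee_pos: [0.4493, -0.2671, 0.0821]
orientation: [0.707, 0.708, -0.001, -0.0]
ft_force: [0.5, 0.7, -2.0]
width: 0.0308
[ 0.44931793 -0.26706824  0.08214417] [ 7.06541962e-01  7.07670617e-01 -7.80472161e-04 -3.80778299e-04] [ 0.48826741  0.70504787 -1.99491714] 0.030753922705648484
```

```bash
python3 -m pendant '{"slide":[[0,0,0.004],[0,0,0.008],[0,0,0.012],[0,0,0.015],[0,0,0.017],[0,0,0.017],[0,0,0.017]],"twist":[0,0,0,0,0,0,0]}'
python3 -c "
from h import *
o=status.get_obs(); print(o['ee_pos'],o['orientation'],o['ft_force'],o['width'])"
```

```text
t: 10.55
ee_pos: [0.4493, -0.2671, 0.0787]
orientation: [0.707, 0.708, -0.001, -0.0]
ft_force: [0.0, -0.3, -2.2]
width: 0.0306
[ 0.44928925 -0.26708284  0.07870738] [ 7.06519161e-01  7.07693330e-01 -8.06143092e-04 -4.20532943e-04] [ 0.03252311 -0.25786096 -2.19128604] 0.030640436210362137
```

```bash
python3 -m pendant '{"slide":[[0,0,0.003],[0,0,0.006],[0,0,0.006],[0,0,0.006]],"twist":[0,0,0,0]}'
python3 -c "
from h import *
o=status.get_obs(); print(o['ee_pos'],o['ft_force'],o['width'])"
```

```text
t: 10.95
ee_pos: [0.4493, -0.2672, 0.0786]
orientation: [0.706, 0.708, -0.001, -0.0]
ft_force: [-1.8, 0.4, 8.3]
width: 0.0309
[ 0.44929786 -0.26723664  0.07858345] [-1.8463154   0.44068707  8.27488086] 0.03089409818788611
```

```bash
python3 -m pendant '{"slide":[[0,0,0],[0,0,0],[0,0,0],[0,0,0],[0,0,0]],"twist":[0,0,0,0,0]}' 1
python3 -m pendant '{"slide":[[0,0,-0.1],[0,0,-0.3],[0,0,-0.5],[0,0,-0.7],[0,0,-0.8],[0,0,-0.8]],"twist":[0,0,0,0,0,0]}'
python3 - <<'E'
from h import *
c=cam('wrist','w4.png');W=pts(c); o=status.get_obs(); print(o['ee_pos'],o['orientation'])
z=W[...,2]; m=(z>.128)&(z<.15)&(abs(W[...,0]-.447)<.05)&(abs(W[...,1]+.267)<.05)
P=W[m]; print(m.sum(),cv2.minEnclosingCircle(P[:,:2].astype(np.float32)))
E
```

```text
t: 11.45
ee_pos: [0.4493, -0.2672, 0.0784]
orientation: [0.706, 0.708, -0.001, -0.0]
ft_force: [0.5, 0.1, 0.7]
width: 0.0856
t: 12.05
ee_pos: [0.4512, -0.2684, 0.2417]
orientation: [0.706, 0.708, -0.001, 0.004]
ft_force: [-0.0, -0.8, 0.4]
width: 0.0856
[ 0.45005606 -0.26747134  0.23965488] [ 0.70644274  0.70776816 -0.00081618  0.00149331]
1117 ((0.4497080147266388, -0.267262727022171), 0.01639646664261818)
```

View pics/w4.png

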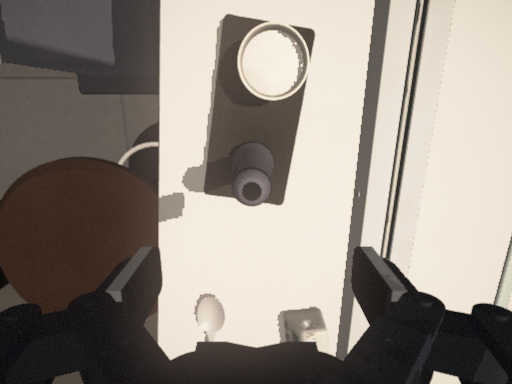

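```bash
python3 -m pendant '{"slide":[[0.2,0,0],[0.45,0,0],[0.7,0,0],[0.95,0,0],[1,0,0],[1,0,0]],"twist":[0,0.01,0.02,0.0333,0.0333,0.0333]}' 1
python3 - <<'E'
from h import *
c=cam('wrist','w5.png');W=pts(c); o=status.get_obs(); print(o['ee_pos'],o['orientation'],o['joints'])
hsv=cv2.cvtColor(c['pixels'],cv2.COLOR_RGB2HSV); x,y,z=W[...,0],W[...,1],W[...,2]
h=(z>.034)&(z<.048)&(x>.38)&(x<.54)&(y<.035)&(y>-.06)&(hsv[...,2]<120); P=W[h]
f=np.polyfit(P[:,1],P[:,0],1); print(f,P[:,1].min(),len(P))
m=((hsv[...,0]<18)&(hsv[...,1]>150)&(hsv[...,2]>60)&(abs(x-.474)<.06)&(abs(y-.1165)<.06)); P=W[m]
A=np.c_[2*P,np.ones(len(P))]; print(len(P),np.linalg.lstsq(A,(P**2).sum(1),rcond=None)[0][:3])
E
```

```text
t: 12.7
ee_pos: [0.4485, -0.0656, 0.2376]
orientation: [0.775, 0.632, -0.002, 0.0]
ft_force: [0.3, -0.2, 0.1]
width: 0.0855
[ 0.44932114 -0.06722257  0.23799258] [ 0.77568848  0.63111377 -0.00135264  0.00097923] [-0.3930972   0.28904029  1.83580428 -0.00389424  1.01631222 -0.18622996]
[0.22205498 0.44837205] -0.048091871848206715 1672
16 [0.47258673 0.10939147 0.03364765]
```

View pics/w5.png

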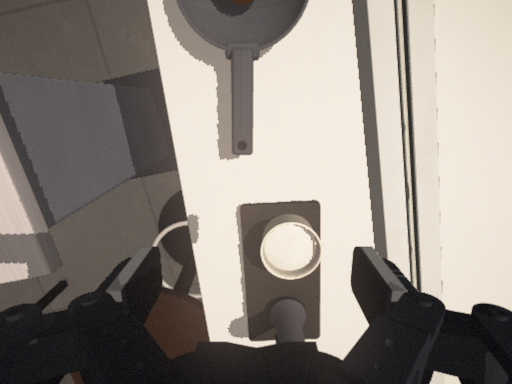

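```bash
python3 -m pendant '{"slide":[[0.15,-0.03,0],[0.33,-0.066,0.1],[0.35,-0.066,0.3],[0.35,-0.066,0.5],[0.35,-0.066,0.58],[0.35,-0.066,0.59],[0.35,-0.066,0.59]],"twist":[0,0,0,0,0,0,0]}' 1
python3 - <<'E'
from h import *
c=cam('wrist','w6.png'); o=status.get_obs(); print(o['ee_pos'],o['orientation'])
for v in (40,80,120): 
  print(c['pixels'][v,200:290,:].mean(-1).astype(int).tolist())
E
```

```text
t: 13.45
ee_pos: [0.4511, 0.0022, 0.1192]
orientation: [0.776, 0.63, -0.002, 0.001]
ft_force: [-0.6, -0.3, 0.2]
width: 0.0859
[0.45149811 0.00233068 0.11997616] [ 0.77618351  0.63050445 -0.00108924  0.00145607]
[98, 101, 102, 102, 102, 103, 87, 56, 54, 52, 51, 56, 53, 55, 55, 56, 55, 53, 56, 54, 55, 49, 56, 61, 56, 60, 59, 64, 67, 68, 73, 74, 76, 80, 79, 80, 83, 86, 88, 87, 88, 90, 91, 94, 94, 95, 97, 99, 98, 100, 100, 98, 102, 104, 102, 103, 102, 104, 108, 104, 105, 106, 103, 104, 106, 103, 105, 107, 103, 105, 104, 103, 102, 100, 102, 98, 97, 95, 95, 89, 87, 87, 79, 81, 83, 84, 83, 83, 78, 81]
[96, 95, 101, 98, 101, 97, 100, 99, 99, 100, 101, 100, 101, 99, 98, 98, 95, 96, 98, 97, 98, 96, 97, 97, 96, 95, 97, 95, 97, 95, 96, 98, 95, 96, 95, 95, 92, 94, 94, 95, 95, 94, 94, 96, 96, 92, 94, 92, 90, 92, 95, 94, 88, 91, 96, 90, 91, 93, 92, 92, 93, 92, 92, 93, 90, 91, 92, 92, 91, 91, 88, 87, 88, 90, 89, 89, 89, 88, 87, 87, 85, 86, 85, 82, 85, 86, 85, 84, 82, 83]
[145, 142, 140, 137, 131, 128, 115, 102, 97, 99, 99, 100, 103, 103, 101, 98, 99, 95, 95, 94, 88, 91, 88, 92, 92, 93, 92, 80, 69, 81, 87, 91, 91, 91, 90, 88, 92, 94, 92, 93, 91, 92, 92, 91, 92, 92, 92, 91, 91, 95, 90, 90, 89, 91, 92, 92, 92, 93, 92, 93, 91, 91, 94, 91, 95, 93, 94, 93, 93, 96, 95, 95, 95, 93, 93, 82, 82, 81, 83, 81, 85, 81, 81, 79, 82, 79, 84, 89, 94, 93]
```

View pics/w6.png

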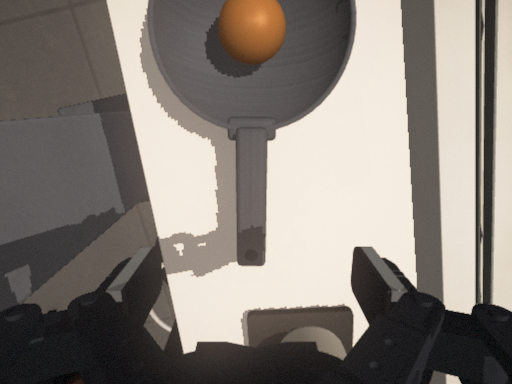

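```bash
python3 -m pendant '{"slide":[[0,-0.015,0.05],[0,-0.015,0.2],[0,-0.015,0.35],[0,-0.015,0.45],[0,-0.015,0.5],[0,-0.015,0.52],[0,-0.015,0.525],[0,-0.015,0.525]],"twist":[0,0,0,0,0,0,0,0]}' 1
python3 - <<'E'
from h import *
c=cam('wrist','w7.png'); o=status.get_obs(); print(o['ee_pos'],o['orientation'],o['ft_force'])
E
```

```text
t: 14.3
ee_pos: [0.4493, 0.0023, 0.0158]
orientation: [0.776, 0.631, -0.001, 0.002]
ft_force: [0.7, 0.2, -0.2]
width: 0.0856
[0.44930983 0.00239356 0.01584561] [ 7.76142455e-01  6.30553319e-01 -4.83550865e-04  2.27323865e-03] [ 0.0164237  -0.32160821  0.35833304]
```

View pics/w7.png

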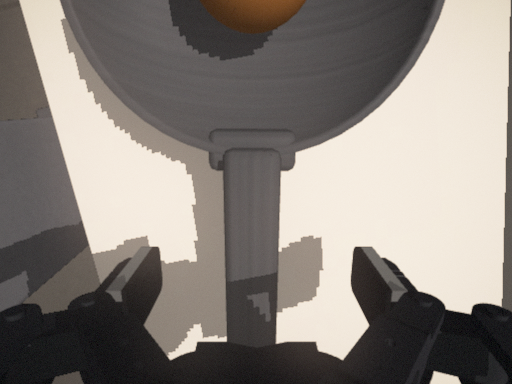

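```bash
python3 -m pendant '{"slide":[[0,-0.006,0],[0,-0.006,0],[0,-0.006,0],[0,-0.006,0],[0,-0.006,0],[0,-0.006,0],[0,-0.006,0],[0,-0.006,0]],"twist":[0,0,0,0,0,0,0,0]}' 0 30
python3 -m pendant '{"slide":[[0,0,0],[0,0,0],[0,0,0],[0,0,0],[0,0,0]],"twist":[0,0,0,0,0]}' 0 110
python3 - <<'E'
from h import *
c=cam('wrist','w8.png'); o=status.get_obs(); print(o['ee_pos'],o['orientation'],o['ft_force'],o['wrist_torque'],o['width'])
E
```

```text
t: 15.15
ee_pos: [0.4481, 0.0026, 0.0159]
orientation: [0.776, 0.631, -0.0, 0.002]
ft_force: [0.2, -1.1, 2.3]
width: 0.0213
t: 15.65
ee_pos: [0.4481, 0.0026, 0.0159]
orientation: [0.776, 0.631, -0.001, 0.002]
ft_force: [0.1, -1.5, 3.2]
width: 0.0202
[0.44813512 0.00253538 0.01591861] [ 7.76142019e-01  6.30553715e-01 -4.92244996e-04  2.31003596e-03] [-1.66021109 -1.34053718  3.79186189] [ 0.01055309  0.1126034  -0.01728454] 0.019958658496616353
```

View pics/w8.png

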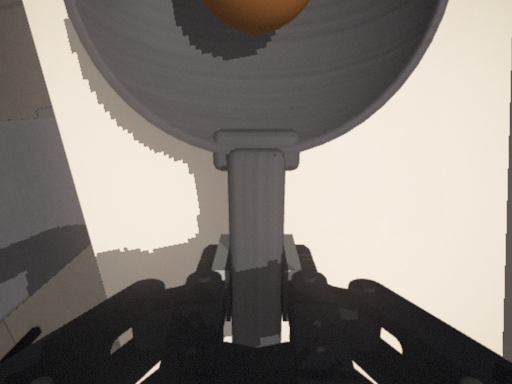

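```bash
python3 -m pendant '{"slide":[[0,0,-0.01],[0,0,-0.03],[0,0,-0.06],[0,0,-0.1],[0,0,-0.14],[0,0,-0.17],[0,0,-0.19],[0,0,-0.2],[0,0,-0.2],[0,0,-0.2]],"twist":[0,0,0,0,0,0,0,0,0,0]}'
cat > chk.py <<'E'
from h import *
import sys
tag=sys.argv[1]
c=cam('wrist','w%s.png'%tag);W=pts(c); o=status.get_obs(); print(o['ee_pos'],o['orientation'],o['ft_force'],o['wrist_torque'],o['width'])
hsv=cv2.cvtColor(c['pixels'],cv2.COLOR_RGB2HSV)
T=o['ee_pos']
from scipy.spatial.transform import Rotation as R
Rm=R.from_quat(o['orientation']).as_matrix(); L=(W-T)@Rm  # tool coords
m=(hsv[...,0]<18)&(hsv[...,1]>150)&(hsv[...,2]>60)&(L[...,2]<.03)&(L[...,0]<.2)
m=m&(np.arange(m.shape[0])[:,None]<250)
P=L[m]; 
if len(P)>30:
    A=np.c_[2*P,np.ones(len(P))]; print('ball tool',len(P),np.linalg.lstsq(A,(P**2).sum(1),rcond=None)[0][:3].round(4))
h=(hsv[...,1]<110)&(hsv[...,2]<130)&(abs(L[...,1])<.009)&(L[...,0]>.025)&(L[...,0]<.045)&(L[...,2]<.0)&(L[...,2]>-.05)
P=L[h]; f=np.polyfit(P[:,0],P[:,2],1); print('handle tilt deg (+=dish end lower)',np.degrees(np.arctan(f[0])).round(2),len(P),'z',P[:,2].mean().round(4))
E
python3 chk.py 9
```

```text
t: 16.7
ee_pos: [0.4479, 0.0027, 0.0558]
orientation: [0.776, 0.631, -0.001, 0.002]
ft_force: [-0.1, 0.0, -3.4]
width: 0.02
[0.44784355 0.00275516 0.05573255] [ 7.76126032e-01  6.30573990e-01 -6.63591256e-04  2.09394649e-03] [ 0.07684113 -0.66855255 -3.57609025] [-0.30070237  0.06971108  0.02460126] 0.019959822284434714
ball tool 2250 [ 0.1154  0.0013 -0.0161]
handle tilt deg (+=dish end lower) 0.51 2363 z -0.0263
```

View pics/w9.png

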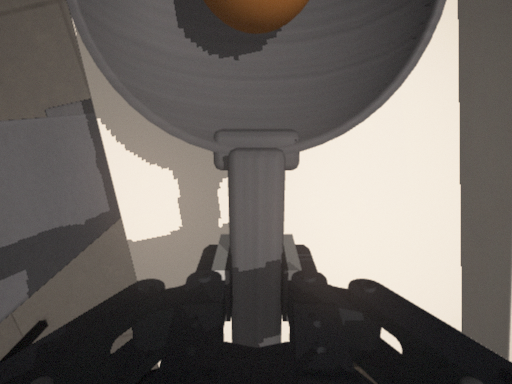

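```bash
python3 -m pendant '{"slide":[[0,0,-0.02],[0,0,-0.08],[0,0,-0.18],[0,0,-0.3],[0,0,-0.44],[0,0,-0.58],[0,0,-0.72],[0,0,-0.84],[0,0,-0.93],[0,0,-0.98]],"twist":[0,0,0,0,0,0,0,0,0,0]}'
python3 -m pendant '{"slide":[[0,0,-0.02],[0,0,-0.02],[0,0,-0.02]],"twist":[0,0,0]}'
python3 chk.py 10
python3 -c "
from h import *
print(status.get_obs()['joints'])"
```

```text
t: 17.75
ee_pos: [0.4475, 0.0035, 0.2531]
orientation: [0.776, 0.631, -0.0, 0.003]
ft_force: [-0.4, -0.1, -3.3]
width: 0.0198
t: 18.05
ee_pos: [0.4468, 0.0037, 0.2562]
orientation: [0.776, 0.631, -0.001, 0.002]
ft_force: [0.2, 1.0, -3.5]
width: 0.0203
[0.44675291 0.00368556 0.25611342] [ 0.7760773   0.63063406 -0.00099243  0.00193179] [-0.73838376 -0.44550669 -2.51434882] [-0.31563989  0.13274439  0.03986738] 0.020130816882928587
ball tool 1667 [ 0.1169  0.001  -0.0163]
handle tilt deg (+=dish end lower) 0.47 2356 z -0.0264
[-0.24014811  0.25165312  1.82938591 -0.00449126  1.05867664 -0.03189834]
```

```bash
python3 -m pendant '{"slide":[[0,0,0],[0,0,0],[0,0,0],[0,0,0],[0,0,0],[0,0,0],[0,0,0],[0,0,0],[0,0,0],[0,0,0]],"twist":[0.001,0.004,0.009,0.016,0.024,0.032,0.040,0.047,0.052,0.055]}'
python3 chk.py 11
```

```text
t: 19.1
ee_pos: [0.4465, 0.0037, 0.2557]
orientation: [0.873, 0.487, -0.001, 0.002]
ft_force: [0.4, 0.5, -3.8]
width: 0.02
[0.44654058 0.00371024 0.25576707] [ 0.87339422  0.4870098  -0.00099412  0.00173227] [-0.65492443 -0.16750437 -4.22534955] [-0.3201306   0.13981863 -0.01038883] 0.020235364359468166
ball tool 921 [ 0.1198  0.0002 -0.016 ]
handle tilt deg (+=dish end lower) 0.37 2337 z -0.0262
```

View pics/w11.png

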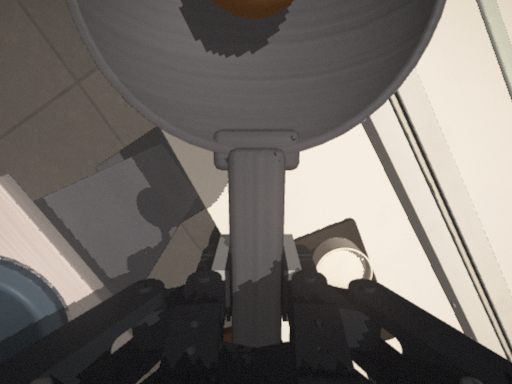

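```bash
python3 -m pendant '{"slide":[[0,0,0],[0,0,0],[0,0,0],[0,0,0],[0,0,0]],"twist":[0,0,0,0,0]}'
python3 chk.py 12; python3 chk.py 12
python3 - <<'E'
from h import *
c=cam('scene','sc12.png'); c2=cam('side','si12.png')
i=np.hstack([cv2.imread('pics/sc12.png')[100:260,130:320],cv2.imread('pics/si12.png')[110:270,150:340]]); cv2.imwrite('pics/z12.png',cv2.resize(i,None,fx=2.1,fy=2.1))
from scipy.spatial.transform import Rotation as R
o=status.get_obs(); print(R.from_quat(o['orientation']).as_matrix().round(4))
E
```

```text
t: 19.65
ee_pos: [0.4466, 0.0037, 0.2558]
orientation: [0.873, 0.487, -0.001, 0.002]
ft_force: [-0.1, -0.1, -3.3]
width: 0.0201
[0.44652448 0.00372173 0.255781  ] [ 0.87337758  0.4870397  -0.00099403  0.00171602] [ 0.23726952 -0.16350049 -2.91963045] [-0.32398525  0.11967439  0.02924767] 0.020199363573956252
ball tool 691 [ 0.1204  0.0016 -0.0162]
handle tilt deg (+=dish end lower) 0.39 2349 z -0.0262
[0.4465232  0.00374219 0.25579541] [ 0.87337351  0.48704698 -0.00097899  0.00173071] [-0.19733841  0.22053533 -3.20098102] [-0.27140667  0.18845372  0.03789712] 0.019955427559964486
ball tool 677 [ 0.1203  0.0017 -0.0161]
handle tilt deg (+=dish end lower) 0.44 2349 z -0.0262
[[ 0.5256  0.8507  0.    ]
 [ 0.8507 -0.5256 -0.004 ]
 [-0.0034  0.0021 -1.    ]]
```

View pics/z12.png

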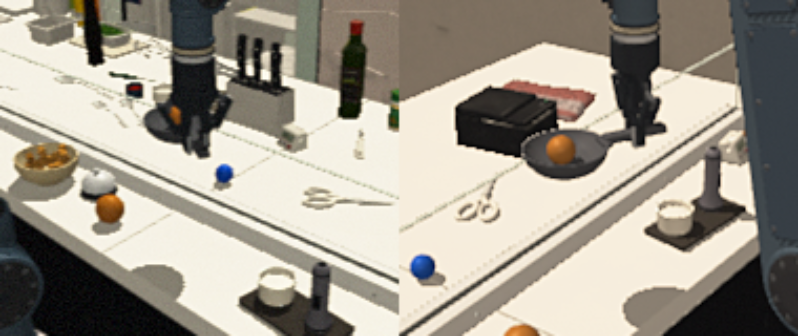

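```bash
python3 -m pendant '{"slide":[[0,0,0],[0,0,0],[0,0,0],[0,0,0],[0,0,0],[0,0,0],[0,0,0],[0,0,0],[0,0,0],[0,0,0]],"twist":[0.001,0.004,0.009,0.016,0.024,0.032,0.040,0.047,0.052,0.055]}'
python3 chk.py 13
python3 -m pendant '{"slide":[[0,0,0],[0,0,0],[0,0,0],[0,0,0],[0,0,0],[0,0,0],[0,0,0],[0,0,0],[0,0,0],[0,0,0]],"twist":[0.001,0.004,0.009,0.016,0.024,0.032,0.040,0.047,0.052,0.055]}'
python3 chk.py 14
```

```text
t: 20.85
ee_pos: [0.4464, 0.0038, 0.2557]
orientation: [0.944, 0.329, -0.001, 0.002]
ft_force: [-0.2, 0.3, -2.8]
width: 0.0201
[0.44645661 0.00373911 0.25573954] [ 9.44404300e-01  3.28780625e-01 -7.77595303e-04  1.79267101e-03] [ 0.35516343  0.13385282 -2.9917365 ] [-0.18432038  0.26349382  0.03992021] 0.019947385564285696
ball tool 533 [ 0.1214  0.0009 -0.0162]
handle tilt deg (+=dish end lower) 0.47 2341 z -0.0262
t: 21.9
ee_pos: [0.4464, 0.0038, 0.2557]
orientation: [0.987, 0.161, -0.001, 0.002]
ft_force: [0.1, 0.1, -3.1]
width: 0.0201
[0.44642227 0.00378504 0.25573519] [ 9.87006646e-01  1.60668525e-01 -4.96737370e-04  1.80543462e-03] [-0.24210666  0.12139253 -3.36583769] [-0.12774618  0.28499584 -0.03202377] 0.02007597976521718
ball tool 527 [ 0.1222  0.001  -0.0161]
handle tilt deg (+=dish end lower) 0.25 2348 z -0.0262
```

View pics/w14.png

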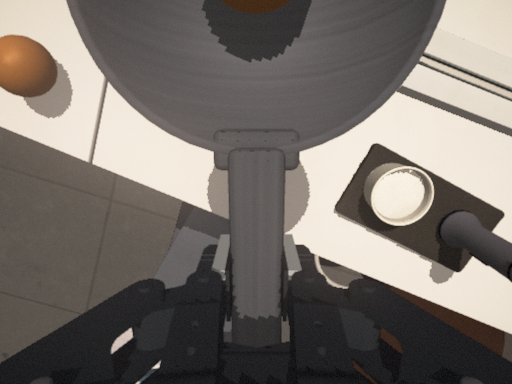

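```bash
python3 -m pendant '{"slide":[[0,0,0],[0,0,0],[0,0,0],[0,0,0],[0,0,0],[0,0,0],[0,0,0],[0,0,0],[0,0,0],[0,0,0]],"twist":[0.001,0.004,0.009,0.016,0.024,0.032,0.039,0.046,0.050,0.0514]}'
python3 -m pendant '{"slide":[[0,0,0],[0,0,0],[0,0,0]],"twist":[0,0,0]}'
python3 chk.py 15
python3 - <<'E'
from h import *
from scipy.spatial.transform import Rotation as R
o=status.get_obs(); print(R.from_quat(o['orientation']).as_matrix().round(4))
for n in('wrist','scene','side'):
    c=cam(n,n[:2]+'15.png'); W=pts(c); x,y,z=W[...,0],W[...,1],W[...,2]
    g=(z>.205)&(z<.222)&(x>.59)&(x<.64)&(abs(y)<.5); P=W[g]
    if len(P)>20: print(n,'glass',len(P),np.percentile(P[:,0],[5,50,95]).round(4),np.median(P[:,2]), np.polyfit(P[:,1],P[:,0],1).round(4))
i=np.hstack([cv2.imread('pics/sc15.png')[100:260,130:320],cv2.imread('pics/si15.png')[110:270,150:340]]); cv2.imwrite('pics/z15.png',cv2.resize(i,None,fx=2.1,fy=2.1))
E
```

```text
t: 22.95
ee_pos: [0.4464, 0.0038, 0.2557]
orientation: [1.0, -0.0, -0.0, 0.002]
ft_force: [0.5, 0.5, -3.4]
width: 0.0201
t: 23.25
ee_pos: [0.4464, 0.0039, 0.2557]
orientation: [1.0, -0.0, -0.0, 0.002]
ft_force: [-0.7, -0.2, -3.2]
width: 0.0203
[0.4463404  0.00383708 0.25571063] [ 9.99998302e-01 -4.43108197e-04 -2.92180519e-04  1.76463167e-03] [-0.08269225  0.02419059 -4.03423471] [ 0.01465902  0.26927733 -0.01347832] 0.020301841291150074
ball tool 522 [ 0.1254  0.0021 -0.0153]
handle tilt deg (+=dish end lower) 0.4 2333 z -0.0262
[[ 1.0e+00 -9.0e-04 -6.0e-04]
 [-9.0e-04 -1.0e+00 -3.5e-03]
 [-6.0e-04  3.5e-03 -1.0e+00]]
scene glass 261 [0.5974 0.6051 0.6187] 0.21282800868950713 [0.0193 0.6087]
side glass 324 [0.6027 0.6145 0.6207] 0.21497122293015614 [0.0167 0.6101]
```

View pics/z15.png

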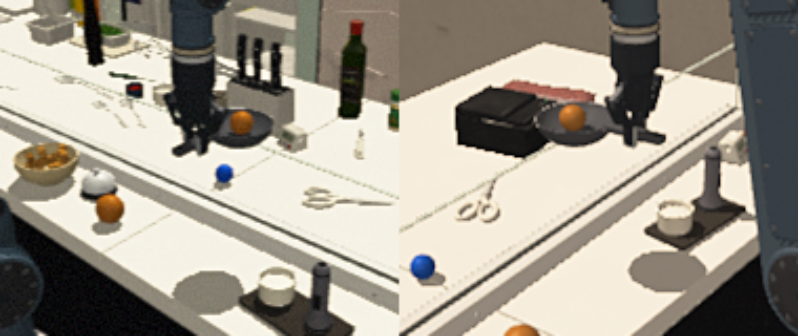

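View pics/w15.png

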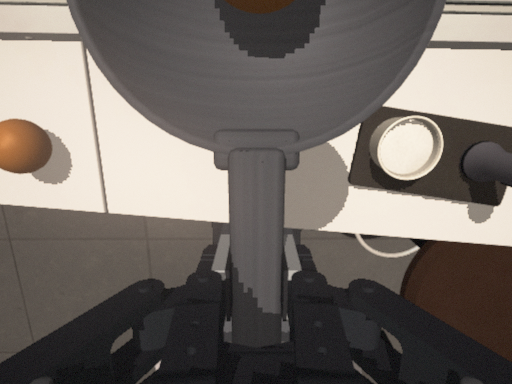

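```bash
python3 - <<'E'
from h import *
for n in('scene','side'):
    c=dict(np.load('/tmp/'+n+'.npz')); W=pts(c); x,y,z=W[...,0],W[...,1],W[...,2]
    for nm,g in (('top',(z>.205)&(z<.222)&(x>.56)&(x<.66)),('footedge',(z>.04)&(z<.05)&(x>.55)&(x<.68)),('front',(abs(z)<.008)&(x>.25)&(x<.45))):
        out=[]
        for yy in np.arange(-.6,.75,.1):
            P=W[g&(abs(y-yy)<.05)]
            if len(P)>8: out.append((round(yy,2),*(np.percentile(P[:,0],[4,50,96]).round(4)),len(P)))
        print(n,nm); [print('  ',q) for q in out]
        a=np.array(out); 
        if len(a)>2: print('slopes',[np.polyfit(a[:,0],a[:,k],1).round(4).tolist() for k in(1,2,3)])
E
```

```text
scene top
   (np.float64(-0.6), np.float64(0.5917), np.float64(0.5976), np.float64(0.6015), 62)
   (np.float64(-0.5), np.float64(0.5941), np.float64(0.5997), np.float64(0.605), 55)
   (np.float64(-0.4), np.float64(0.5961), np.float64(0.6009), np.float64(0.6069), 48)
   (np.float64(-0.3), np.float64(0.5986), np.float64(0.6028), np.float64(0.6094), 42)
   (np.float64(-0.2), np.float64(0.599), np.float64(0.605), np.float64(0.6104), 38)
   (np.float64(-0.1), np.float64(0.6019), np.float64(0.6066), np.float64(0.6122), 33)
   (np.float64(-0.0), np.float64(0.6028), np.float64(0.6072), np.float64(0.6139), 13)
   (np.float64(0.3), np.float64(0.6086), np.float64(0.6141), np.float64(0.6191), 23)
   (np.float64(0.4), np.float64(0.6106), np.float64(0.617), np.float64(0.6224), 20)
   (np.float64(0.5), np.float64(0.6141), np.float64(0.6201), np.float64(0.6255), 21)
   (np.float64(0.6), np.float64(0.6166), np.float64(0.6226), np.float64(0.6257), 14)
   (np.float64(0.7), np.float64(0.6186), np.float64(0.6238), np.float64(0.6292), 17)
slopes [[0.02, 0.6037], [0.0205, 0.6091], [0.02, 0.6144]]
scene foo
[... 5246 characters left out ...]
.float64(0.4004), np.float64(0.4459), 442)
   (np.float64(0.1), np.float64(0.3684), np.float64(0.405), np.float64(0.4468), 492)
   (np.float64(0.2), np.float64(0.3767), np.float64(0.4098), np.float64(0.4466), 515)
   (np.float64(0.3), np.float64(0.3843), np.float64(0.4141), np.float64(0.4469), 561)
   (np.float64(0.4), np.float64(0.3935), np.float64(0.419), np.float64(0.4477), 596)
   (np.float64(0.5), np.float64(0.4018), np.float64(0.4229), np.float64(0.4478), 624)
   (np.float64(0.6), np.float64(0.4104), np.float64(0.4276), np.float64(0.4484), 661)
   (np.float64(0.7), np.float64(0.4191), np.float64(0.4381), np.float64(0.4496), 95)
slopes [[0.0456, 0.3742], [0.0316, 0.406], [0.012, 0.442]]
```

```bash
cat > ball.py <<'E'
from h import *
from scipy.spatial.transform import Rotation as R
import sys
o=status.get_obs(); t=o['ee_pos']; Rm=R.from_quat(o['orientation']).as_matrix()
zu=t[2]-.0159; print('tcp',t.round(4),'under',round(zu,4),'toolx',Rm[:,0].round(4))
D=t+Rm[:,0]*.1155
for n in('scene','side'):
    c=cam(n,n[:2]+sys.argv[1]+'.png'); W=pts(c); hsv=cv2.cvtColor(c['pixels'],cv2.COLOR_RGB2HSV)
    near=(abs(W[...,0]-D[0])<.085)&(abs(W[...,1]-D[1])<.085)&(W[...,2]>zu-.02)&(W[...,2]<zu+.075)
    m=near&(hsv[...,0]<18)&(hsv[...,1]>150)&(hsv[...,2]>50)
    v,u=np.nonzero(m); P=W[m]
    A=np.c_[2*P,np.ones(len(P))]; s=np.linalg.lstsq(A,(P**2).sum(1),rcond=None)[0][:3]
    (cu,cv),r=cv2.minEnclosingCircle(np.stack([u,v],1).astype(np.float32))
    b=ray(c,cu,cv,zu+.032)
    d=near&(hsv[...,1]<110)&(hsv[...,2]<130)&(W[...,2]>zu+.026)&(W[...,2]<zu+.043)
    rr=W[d]; rel=(rr-t)@Rm; q=rel[(rel[:,0]>.06)]
    print(n,len(P),'ball tool xy: ray',((b-t)@Rm)[:2].round(4),'fit',((s-t)@Rm).round(4),'rim tool x,y range',q.min(0)[:2].round(4),q.max(0)[:2].round(4))
E
python3 ball.py 16
```

```text
tcp [0.4464 0.0038 0.2557] under 0.2398 toolx [ 1.e+00 -9.e-04 -5.e-04]
scene 96 ball tool xy: ray [0.1201 0.0051] fit [ 0.1335 -0.0038 -0.01  ] rim tool x,y range [ 0.06   -0.0485] [0.1804 0.0714]
side 117 ball tool xy: ray [ 0.1236 -0.0025] fit [ 0.1245 -0.0021 -0.0162] rim tool x,y range [ 0.0611 -0.0707] [0.1809 0.0635]
```

```bash
python3 -m pendant '{"slide":[[0.004,0,0.001],[0.014,0,0.004],[0.028,0,0.008],[0.044,0,0.014],[0.06,0,0.02],[0.076,0,0.026],[0.092,0,0.032],[0.106,0,0.038],[0.116,0,0.043],[0.122,0,0.045]],"twist":[0,0.0005,0.001,0.0015,0.002,0.0025,0.003,0.003,0.003,0.003]}'
python3 ball.py 17; python3 chk.py 17
```

```text
t: 24.55
ee_pos: [0.4709, 0.0038, 0.2465]
orientation: [1.0, -0.01, -0.0, 0.002]
ft_force: [-0.1, -0.5, -2.8]
width: 0.0202
tcp [0.4709 0.0038 0.2465] under 0.2306 toolx [ 9.998e-01 -1.980e-02 -7.000e-04]
scene 93 ball tool xy: ray [0.1201 0.0056] fit [ 0.1325 -0.0011 -0.0103] rim tool x,y range [ 0.0608 -0.051 ] [0.1816 0.0691]
side 115 ball tool xy: ray [ 0.1235 -0.002 ] fit [ 0.1232 -0.0032 -0.0172] rim tool x,y range [ 0.06   -0.0729] [0.1831 0.0631]
[0.47072969 0.00378483 0.24664752] [ 9.99949651e-01 -9.87120039e-03 -3.42277962e-04  1.77109472e-03] [-0.48571313  0.62931905 -3.20784056] [0.01030347 0.34324966 0.00049083] 0.020031799492767236
ball tool 508 [ 0.1231  0.002  -0.0161]
handle tilt deg (+=dish end lower) 0.33 2342 z -0.0262
```

```bash
python3 -m pendant '{"slide":[[0.035,0,0],[0.065,0,0],[0.087,0,0],[0.103,0,0],[0.113,0,0],[0.118,0,0],[0.121,0,0],[0.122,0,0]],"twist":[0,0,0,0,0,0,0,0]}'
python3 ball.py 18; python3 chk.py 18
```

```text
t: 25.5
ee_pos: [0.495, 0.0033, 0.2466]
orientation: [1.0, -0.01, -0.0, 0.002]
ft_force: [0.2, -0.8, -3.7]
width: 0.0202
tcp [0.495  0.0033 0.2466] under 0.2307 toolx [ 9.998e-01 -1.970e-02 -9.000e-04]
scene 88 ball tool xy: ray [0.1186 0.0049] fit [ 0.1353 -0.0055 -0.0084] rim tool x,y range [ 0.0604 -0.0491] [0.1855 0.0703]
side 114 ball tool xy: ray [ 0.1216 -0.0034] fit [ 0.1232 -0.0028 -0.0159] rim tool x,y range [ 0.0609 -0.0709] [0.1841 0.0625]
[0.49497164 0.00332775 0.24664863] [ 9.99949490e-01 -9.88620849e-03 -4.20426493e-04  1.76172866e-03] [-0.31524043  0.08752178 -3.34211667] [0.06368487 0.3088085  0.0508984 ] 0.019829366961759312
ball tool 869 [ 0.1209  0.0016 -0.0162]
handle tilt deg (+=dish end lower) 0.47 2340 z -0.0262
```

```bash
python3 - <<'E'
import cv2,numpy as np
i=np.hstack([cv2.imread('pics/sc18.png')[80:260,130:320],cv2.imread('pics/si18.png')[90:270,120:310]]); cv2.imwrite('pics/z18.png',cv2.resize(i,None,fx=2.1,fy=2.1))
E
```

```text
(no output)
```

View pics/z18.png

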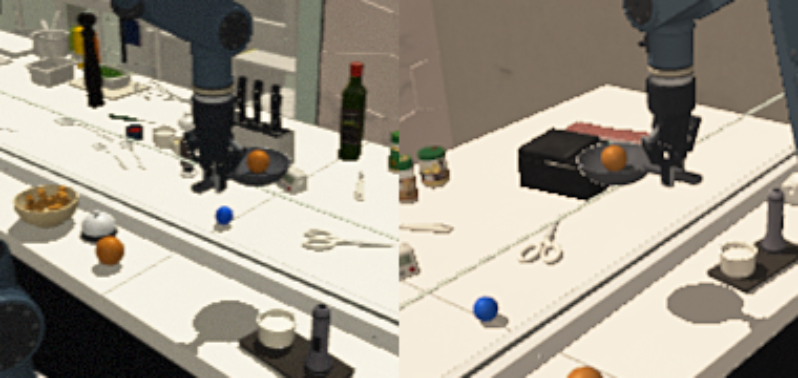

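View pics/w18.png

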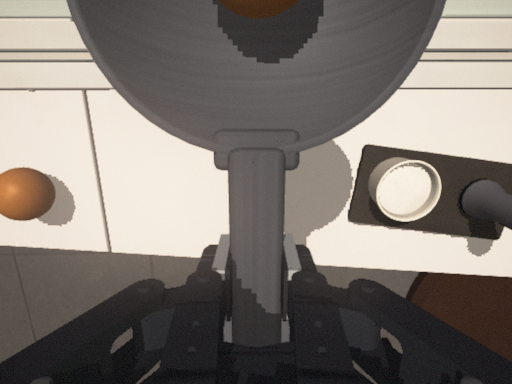

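```bash
python3 -m pendant '{"slide":[[0,0,0],[0,0,0],[0,0,0],[0,0,0],[0,0,0],[0,0,0],[0,0,0],[0,0,0],[0,0,0],[0,0,0]],"twist":[0,0,0,0,0,0,0,0,0,0]}'
python3 ball.py 19; python3 chk.py 19
python3 - <<'E'
from h import *
o=status.get_obs(); print(o['t'],abs(o['joint_velocities']).max()); print(ticket.finish_job())
E
```

```text
t: 26.65
ee_pos: [0.495, 0.0033, 0.2466]
orientation: [1.0, -0.01, -0.0, 0.002]
ft_force: [0.7, -0.5, -3.8]
width: 0.02
tcp [0.495  0.0033 0.2466] under 0.2307 toolx [ 9.998e-01 -1.980e-02 -9.000e-04]
scene 89 ball tool xy: ray [0.1208 0.0031] fit [ 0.1347 -0.0052 -0.0101] rim tool x,y range [ 0.0617 -0.0471] [0.1847 0.0693]
side 115 ball tool xy: ray [ 0.1218 -0.0034] fit [ 0.1237 -0.0011 -0.0151] rim tool x,y range [ 0.0607 -0.0698] [0.1821 0.0624]
[0.49493822 0.00335756 0.2466095 ] [ 9.99949741e-01 -9.86220268e-03 -4.68503098e-04  1.74137030e-03] [ 0.36864494 -0.5616686  -3.21118379] [-0.04706135  0.27744312 -0.0338121 ] 0.020332195122736443
ball tool 820 [ 0.1212  0.0015 -0.0162]
handle tilt deg (+=dish end lower) 0.26 2327 z -0.0262
26.8 0.002758478209035118
the job is handed in; nothing more can be done
None
```

The job is handed in at 26.8 s, with the arm still and holding the dish at the screen.

**Thermometer:** I held it about 85 mm above the rice ball, pointing straight down at it, for about 2.8 s. I then stood it back on the slate tray about 1 mm from where it had been, and a camera check showed it upright.

**Dish:** I gripped it by the handle, lifted it straight up about 0.24 m, turned it, and moved it over the screen.
- **Height:** the underside is about 18 mm above the top edge of the glass, with the dish's centre over the edge.
- **Direction:** the handle points back to the robot. I turned it 1° further to match the screen, which sits slightly skewed on the counter.
- **Level:** the handle measured about 0.3° off level, close to what the cameras can resolve.

**Checks that disagreed:** during the turn the ball rolled about 5–7 mm from the dish's centre, away from the handle. A gentle start to the last move brought it back only partly, to about 4–6 mm at the end. Most readings agree to within 2 mm. The sphere fit from the scene camera gave a larger offset, but it had few pixels and I didn't rely on it.

I didn't touch the salt pot, timer, bell or spoon. I didn't measure their positions again at the end.

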